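# Make a model railway crossing ready: seat the road block, draw up the signal mast

## Robot

A 6-joint arm with a two-finger parallel gripper is mounted at the origin on the work surface. World frame = base frame: x ahead of the robot, y to its left, z up, the work surface at z = 0. Lengths are in mm, angles in rad, forces in N, time in s.
With the tool pointing down it reaches from about 300 to 825 mm from the base axis. Payload 5.4 kg.
Tool frame: the origin (TCP) lies midway between the tips of the shut fingers; the grasp point (between the pads) lies 19 mm behind it; z points along the fingers, y is the line along which they close (so a half turn about z gives the same grasp; the last joint's range is limited). The gripper opens to 92 mm and grips with 3 to 60 N. Pads are 20 mm wide; open, the fingers measure 128 mm over their backs; the gripper's body (75 mm by 189 mm) begins 69 mm behind the grasp point.
Start: joints at [-1.553, 0.158, 1.597, -0, 1.386, -0.21], TCP at [129.832, -560.134, 214.601] pointing down, gripper open.
Joint ranges: [-2.91, 2.91], [-0.94, 2.29], [0.18, 2.7], [-1.29, 4.43], [0.17, 2.64], [-3, 3]. Speed limits (rad/s): [2.57, 2.57, 3.14, 3.14, 3.14, 3.14].

## Interface

Orientations are given as a 3x3 rotation matrix whose columns are the frame's x, y, z axes.
In Python, from plant import ctrl gives the robot as it stands.
- The arm moves only by the tool move_arm, never from a script. Its argument "steps" is a list that holds one entry, the list of rows, each a list of 5 numbers: the opening, from 0 (shut) to 1 (fully open), then the shift along the tool's x, y, z in cm, then the turn about the tool's z in degrees. A call has 1 to 12 rows; each row shifts and turns the commanded pose from where the row before left it, along the tool's axes as they then stand; what a row does not reach is not made up. A row lasts 1/10 s, in which the tool goes at most 50 mm and 8.59 degrees, less where a joint would pass 70% of its speed; a pose out of reach is approached as far as the arm can. A call with a gripper value outside its range is refused whole. The fingers move at their own pace and stop on an object; the grip force is fixed at half the most. Time passes only in rows, so rows that do not move let the fingers close. It gives the time, the measured TCP pose, the force, the opening and the grip force at its end, in the units of the state.
- ctrl.get_obs(): the state, without advancing time (a new reading comes with each control period).
- ctrl.get_image(name): name is "scene" or "top" or "wrist"; returns the picture (384x512x3 uint8, red, green, blue); there is no depth.
- ctrl.get_calibration(name): a dict with "fx", "fy", "cx", "cy" (pixels), "pose" (4x4, takes a point from camera to world coordinates). Camera axes: x right, y down, z forward; pixel columns grow to the right and rows downward; lengths in mm; the calibration is good to about 2 mm. The wrist camera is an equidistant fisheye: a pixel r from the principal point sees the ray r / f radians off the axis. A picture is of the moment at which its call begins: read the wrist's pose just before it. get_calibration takes no time and is no camera call; for the wrist camera it gives the pose at the moment of the call.
- ctrl.hand_in(): hands the job in; it is judged then, once.
The state is a dict: "clock": time; "joints": joint angles; "qd": joint speeds; "tau": joint torques, N m; "position": TCP position; "orientation": TCP orientation; "contact_force": force on the tool from outside, world axes, zero at the start; "torque": the same for the moment, N m; "finger_gap": opening from 0.0 (shut) to 1.0 (fully open); "finger_force": force on a finger pad.
Only numpy, scipy, OpenCV 4.12 (cv2) and the standard library are available. Lean on these libraries where they do the work, as an engineer would, in place of code of your own. Each camera call takes 0.05 s, during which the arm holds its last target. There are 200 camera calls.

## Task

Get the level crossing on the green railway module ready: take the loose grey road block by its yellow cabinet, press it fully home and flush in the module's recess (either way round) and let go of it. Then take the black signal head and draw the steel mast straight up in its brass socket, without forcing it sideways or pulling it out, until its whole red ring stands just clear above the brass rim (45 mm of travel), and finish holding it still there, as a colleague will then lock it from below. Leave the bottles, the jar and the wagon where they are.

Things in the scene. Friction and masses are not known exactly. Their poses are not given: they have to be found in the camera images.
- module: Fixed white block with a green top, 190 (x) x 260 (y) x 80 mm high. Origin: centre of its underside; z up. In its frame: an open-topped recess 74 (x) x 94 (y) x 22 mm deep at (-30, -45) mm; a square brass mast socket 36 x 36 mm, 12 mm proud of the green top, at (-30, 75); black trackbed with rails along y at x = 65, rails' top 87 mm above the table. Place and yaw (0.3 rad) vary.
- recess_floor (a point): Centre of the recess's floor, 58 mm above the table, 22 mm below the green top; axes as the module's (x across the recess's 74 mm width, y along its 94 mm length, z up).
- socket_rim (a point): Centre of the round bore at the brass socket's top face, 92 mm above the table; axes as the module's. The bore is vertical, 15 mm in diameter and 80 mm deep below this point.
- road_block: Loose grey road block, white dashes, 70 (x) x 90 (y) x 22 mm, with a fixed yellow cabinet 22 (x) x 36 (y) x 34 mm tall in its middle (56 mm overall); grip it across x. Origin: centre of underside; z up. About 0.2 kg. Starts flat on the table left or right of the module. 2 mm of play on each side in the recess; seated, its underside is on the recess floor, its road level with the green top.
- mast: Loose steel rod, 14 mm thick, 130 mm long, with a black head 24 x 24 x 46 mm on top (130 to 176 mm above the foot), lenses on its x faces; grip across y. Origin: rod's foot; z up the rod. About 0.18 kg. Stands on the bore's floor, origin 80 mm below socket_rim; turns and slides freely, 0.5 mm play all round. Red ring 40 to 50 mm above the foot. Raised as wanted, origin 35 mm below socket_rim.
- wagon: Bystander: red model wagon, 36 x 90 x 46 mm, loose on the module's rails. Origin: centre of its underside.
- white_jar: Bystander: white paint jar, 68 mm in diameter, 110 mm tall, on the other side of the module from the road block. Origin: centre of its underside.
- brown_bottle: Bystander: brown paint bottle with white cap, 68 mm in diameter, 200 mm tall. Origin: centre of its underside.
- black_bottle: Bystander: black paint bottle with white cap, 60 mm in diameter, 180 mm tall. Origin: centre of its underside.
There are look-alikes about, which are no part of the job. What is shaped like the mast but blue or turquoise is not meant.

How it is judged:
By the outcome, as a careful person would: the job done as asked, in the order asked, and still so for the second after the job is handed in, while the arm keeps its last pose, push and grip.
It also fails if it takes over 61 s, if anything falls off the work surface, if the arm or the gripper's body presses on something with over 40 N, if the wrist force passes 120 N, or if a joint passes its speed limit or range.

## Working session

There is one attempt and no reset: what is moved stays moved. The work goes in short steps, Python scripts to look and compute and a tool call to move; the robot and the scene stay as the last step left them, time stands still between calls to the robot, and variables do not carry over. Pictures are saved under pics/ and viewed, at most 10 in all, crops included, and the job is handed in when it is done.

Besides the shell and the picture viewer there is one more tool, called after "Emit:" by a JSON object that holds its "api" and its "payload", one argument or row to a line. move_arm: Moves the arm, as the interface text tells. Its arguments: {"type":"object","properties":{"steps":{"type":"array"}},"required":["steps"]}

```bash
mkdir -p pics; ls; python3 - <<'E'
from plant import ctrl
import cv2
for n in("scene","top"):
    cv2.imwrite(f"pics/{n}0.png",cv2.resize(ctrl.get_image(n)[:,:,::-1],(800,600),interpolation=cv2.INTER_CUBIC))
    c=ctrl.get_calibration(n);print(n,c)
o=ctrl.get_obs();print(o)
E
```

```text
pics
scene {'fx': 390.17463858171914, 'fy': 390.17463858171914, 'cx': 254.02704958839826, 'cy': 187.49776656212458, 'pose': array([[-3.88134070e-01,  5.65220241e-01, -7.27927210e-01,
         1.38153486e+03],
       [ 9.21580385e-01,  2.43560833e-01, -3.02270928e-01,
         3.48608699e+02],
       [ 6.44491039e-03, -7.88165084e-01, -6.15430145e-01,
         7.90930074e+02],
       [ 0.00000000e+00,  0.00000000e+00,  0.00000000e+00,
         1.00000000e+00]])}
top {'fx': 377.28719127968816, 'fy': 377.28719127968816, 'cx': 257.26454862076355, 'cy': 191.0350144724784, 'pose': array([[-9.51419827e-02, -9.73470819e-01,  2.08092689e-01,
         3.11437612e+02],
       [-9.95460919e-01,  9.25445007e-02, -2.22052714e-02,
         1.25991527e+01],
       [ 2.35834972e-03, -2.09260793e-01, -9.77857024e-01,
         1.02859523e+03],
       [ 0.00000000e+00,  0.00000000e+00,  0.00000000e+00,
         1.00000000e+00]])}
{'clock': 0.1, 'joints': array([-1.55309922e+00,  1.58979822e-01,  1.59807322e+00, -1.86361852e-05,
        1.38618924e+00, -2.10078751e-01]), 'qd': array([-0.00054616, -0.00144885, -0.00262966, -0.00075111, -0.00060332,
        0.00070854]), 'tau': array([ 2.98276818e-04, -3.86506712e+01, -3.22958100e+01,  7.04397610e-02,
        3.40585015e-02, -5.45182468e-05]), 'position': array([ 129.81703106, -559.58968133,  213.73742655]), 'orientation': array([[ 9.74170272e-01,  2.25814702e-01, -4.75088839e-05],
       [ 2.25814471e-01, -9.74168931e-01,  1.64905111e-03],
       [ 3.26098305e-04, -1.61718476e-03, -9.99998639e-01]]), 'contact_force': array([-0.71680136, -0.0945578 , -0.22356718]), 'torque': array([ 0.00165031,  0.03641275, -0.01678344]), 'finger_force': 0.0, 'finger_gap': 1.0008841614769493}
```

View pics/scene0.png

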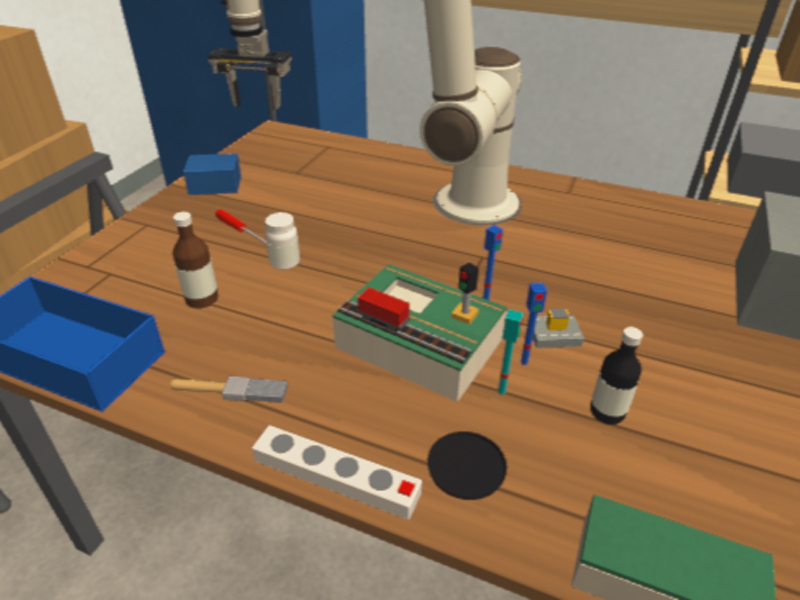

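View pics/top0.png

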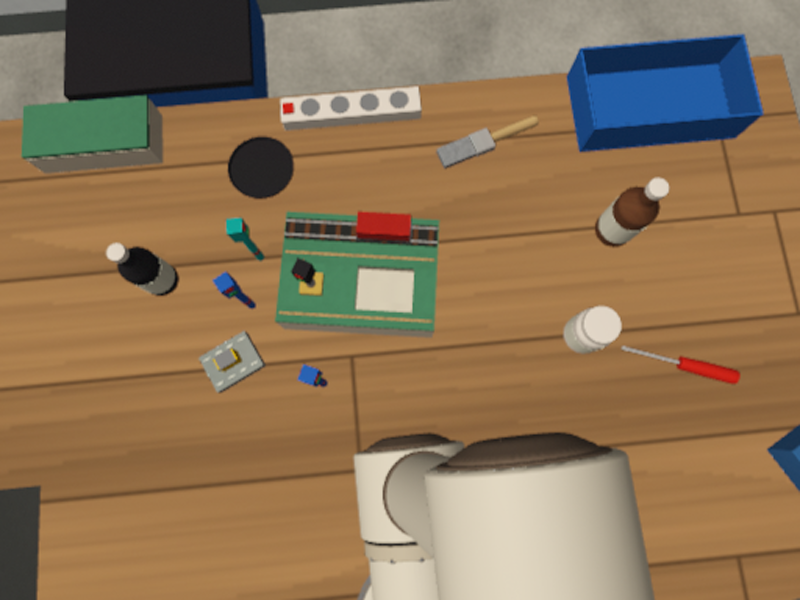

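The overview images show the module at top px (277–439, 213–333), the block at (232,361) with its cabinet at (227,357), and the mast head at (303,270). The blue decoys' feet are near (253,305) and (320,383), and the turquoise foot is near (262,257). The brown bottle and jar are on the far side.

```bash
cat > h.py <<'E'
import numpy as np, cv2
from plant import ctrl
def ray(c,u,v,fish=False):
    x=(u-c['cx'])/c['fx'];y=(v-c['cy'])/c['fy']
    if fish:
        r=np.hypot(x,y);s=np.sin(r)/r if r>1e-9 else 1;d=np.array([x*s,y*s,np.cos(r)])
    else: d=np.array([x,y,1])
    return c['pose'][:3,3],c['pose'][:3,:3]@d
def hit(c,u,v,z,fish=False):
    o,d=ray(c,u,v,fish);return (o+d*(z-o[2])/d[2])[:2]
def proj(c,p,fish=False):
    q=c['pose'][:3,:3].T@(np.asarray(p,float)-c['pose'][:3,3])
    if fish:
        r=np.hypot(q[0],q[1]);t=np.arctan2(r,q[2]);q=np.array([q[0]/r*t,q[1]/r*t,1]) if r>1e-9 else np.array([0,0,1])
    return np.array([c['fx']*q[0]/q[2]+c['cx'],c['fy']*q[1]/q[2]+c['cy']])
E
python3 - <<'E'
from h import *
c=ctrl.get_calibration("top");k=.64
P=lambda u,v,z:hit(c,u*k,v*k,z).round(1)
print("module corners",[P(*p,80) for p in((288,213),(439,220),(434,330),(277,322))])
print("recess rim",[P(*p,80) for p in((358,268),(414,268),(413,313),(356,309))])
print("block",[P(*p,22) for p in((199,361),(245,332),(265,357),(219,387))],"cab",P(226,356,56))
print("socket",P(311,283,92),"head",P(301,268,176-80+92))
for n,f in dict(b1=(253,305),b2=(322,383),turq=(262,257),black=(165,285),jar=(580,340),brown=(612,235)).items():print(n,P(*f,0))
E
```

```text
module corners [array([679.3, 169.5]), array([642.7, -84.3]), array([456.2, -55.8]), array([493.6, 197.7])]
recess rim [array([571.9,  59. ]), array([563.1, -33.8]), array([487.4, -24.6]), array([502.9,  67.8])]
block [array([449.9, 344.8]), array([492.4, 264.8]), array([446. , 232.5]), array([402.6, 312.2])] cab [449.2 289.1]
socket [550.6 136.8] head [550.2 137.3]
b1 [543.6 254.2]
b2 [394.5 141.3]
turq [630.8 234.2]
black [595.1 409.5]
jar [ 426.4 -315.4]
brown [ 612.1 -404.3]
```

Emit:
{"api": "move_arm", "payload": {
  "steps": [
    [[1,3.46,-3.13,-0.4,0],[1,3.46,-3.13,-0.4,0],[1,3.46,-3.13,-0.4,0],[1,3.46,-3.13,-0.4,0],[1,3.46,-3.13,-0.4,0],[1,3.46,-3.13,-0.4,0],[1,3.46,-3.13,-0.4,0],[1,3.46,-3.13,-0.4,0],[1,3.46,-3.13,-0.4,0],[1,3.46,-3.13,-0.4,0],[1,3.46,-3.13,-0.4,0],[1,3.46,-3.13,-0.4,0]]
  ]
}}

```text
clock: 1.3
position: [450.1, -98.5, 262.5]
orientation: [[0.974, 0.226, -0.0], [0.226, -0.974, -0.0], [-0.0, 0.0, -1.0]]
contact_force: [0.3, -1.0, 0.8]
finger_gap: 0.998
finger_force: 0.0
```

Emit:
{"api": "move_arm", "payload": {
  "steps": [
    [[0.7,1.08,-4.74,0,0],[0.7,1.08,-4.74,0,0],[0.7,1.08,-4.74,0,0],[0.7,1.08,-4.74,0,0],[0.7,1.08,-4.74,0,0],[0.7,1.08,-4.74,0,0],[0.7,1.08,-4.74,0,0],[0.7,1.08,-4.74,0,0]]
  ]
}}

```text
clock: 2.1
position: [447.4, 290.5, 262.3]
orientation: [[0.974, 0.226, -0.0], [0.226, -0.974, -0.0], [-0.0, 0.0, -1.0]]
contact_force: [0.3, -0.1, 0.8]
finger_gap: 0.703
finger_force: 0.0
```

Emit:
{"api": "move_arm", "payload": {
  "steps": [
    [[0.7,0,0,0,-8.5],[0.7,0,0,0,-8.5],[0.7,0,0,0,-8.5],[0.7,0,0,0,-8.5],[0.7,0,0,0,-8.5],[0.7,0,0,0,-8.5],[0.7,0,0,0,-8.5],[0.7,0,0,0,-8.5],[0.7,0,0,0,-8.5],[0.7,0,0,0,-8.5],[0.7,0,0,0,-8.5],[0.7,0,0,0,-8.5]]
  ]
}}

```text
clock: 3.3
position: [447.7, 288.3, 262.1]
orientation: [[-0.429, 0.903, -0.001], [0.903, 0.429, -0.0], [0.0, -0.001, -1.0]]
contact_force: [0.2, 0.1, -0.6]
finger_gap: 0.702
finger_force: 0.0
```

```bash
cat >> h.py <<'E'
def delta(p,ang):
    "tool-frame shift (cm) and turn (deg) to world p with tool y at world angle ang (deg, mod 180)"
    o=ctrl.get_obs();R=o['orientation']
    a=np.degrees(np.arctan2(R[1,1],R[0,1]));t=-((ang-a+90)%180-90)
    print("pos",o['position'].round(1),"yang",round(a,2),"F",o['contact_force'].round(1),"gap",round(o['finger_gap'],3),"ff",round(o['finger_force'],1),"t",o['clock'])
    print("shift cm",(R.T@(np.asarray(p)-o['position'])/10).round(2),"turn",round(t,2))
def snap(n,name,crop=None,s=1.5625):
    c=ctrl.get_calibration(n);i=ctrl.get_image(n)[:,:,::-1].copy()
    j=i if crop is None else i[crop[1]:crop[3],crop[0]:crop[2]]
    cv2.imwrite(f"pics/{name}.png",cv2.resize(j,None,fx=s,fy=s,interpolation=cv2.INTER_CUBIC))
    np.savez(f"pics/{name}.npz",img=i,**c);return c,i
E
python3 - <<'E'
from h import *
snap("wrist","w1");delta((448,289,200),28)
E
```

```text
pos [447.7 288.3 262.1] yang 25.72 F [ 1.1 -0.7 -0.4] gap 0.7 ff 0.0 t 3.35
shift cm [0.05 0.07 6.21] turn -2.28
```

View pics/w1.png

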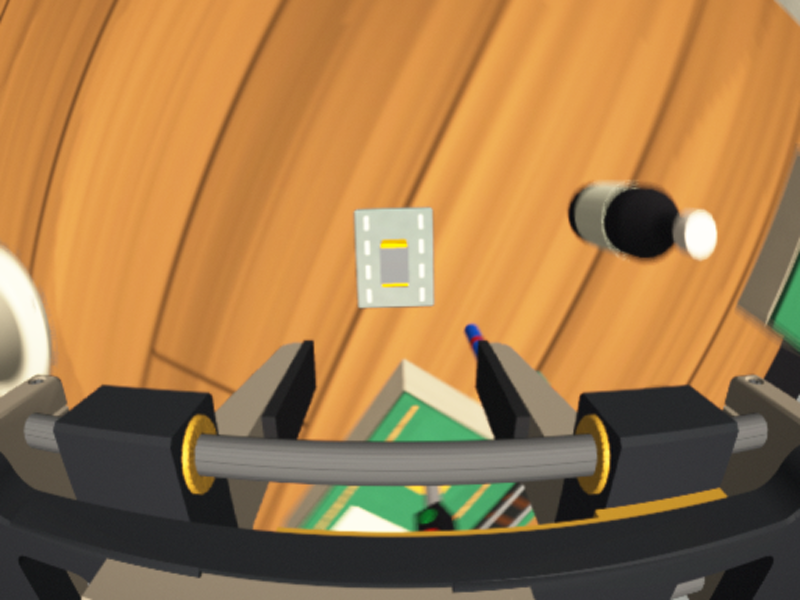

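The wrist view shows the block with corners at px (355,210), (432,208), (434,306) and (358,308). The nearest blue decoy's foot is at (472,327).

```bash
python3 - <<'E'
from h import *
c={k:v for k,v in np.load("pics/w1.npz").items()}
P=lambda u,v,z:hit(c,u*.64,v*.64,z,True)
q=np.array([P(*p,22) for p in((355,210),(432,208),(434,306),(358,308))]);print(q.round(1),q.mean(0))
for a,b in((0,1),(3,2),(3,0),(2,1)):d=q[b]-q[a];print(np.degrees(np.arctan2(d[1],d[0])),np.hypot(*d))
t=np.mean([P(*p,56) for p in((380,248),(409,248),(409,284),(380,284))],0);print("cab",t,"b1 foot",P(472,327,0))
delta((*q.mean(0),28),28)
E
```

```text
[[395.4 315.4]
 [455.7 346. ]
 [496.7 267. ]
 [434.8 235.5]] [445.6125212  290.95966338]
26.896204570951962 67.62923207244165
26.99737017813019 69.46620974836308
116.26123139809029 89.09030032580924
117.44334262661977 88.96623124637571
cab [445.79256438 290.25198035] b1 foot [544.38179118 259.58267858]
pos [447.7 288.3 262.1] yang 25.72 F [ 1.1 -0.7 -0.4] gap 0.7 ff 0.0 t 3.35
shift cm [ 0.33 -0.04 23.41] turn -2.28
```

Emit:
{"api": "move_arm", "payload": {
  "steps": [
    [[0.7,0.25,-0.05,2,-1.2],[0.7,0,0,4,0],[0.7,0,0,4,0],[0.7,0,0,4,0],[0.7,0,0,4,0],[0.7,0,0,3,0],[0.7,0,0,1.4,0],[0.7,0,0,1,0],[0.7,0,0,0,0]]
  ]
}}

```text
clock: 4.25
position: [446.3, 290.4, 28.2]
orientation: [[-0.442, 0.897, -0.001], [0.897, 0.442, -0.0], [0.0, -0.001, -1.0]]
contact_force: [-0.2, -0.1, 0.2]
finger_gap: 0.701
finger_force: 0.0
```

Emit:
{"api": "move_arm", "payload": {
  "steps": [
    [[0,0,0,0,0],[0,0,0,0,0],[0,0,0,0,0],[0,0,0,0,0],[0,0,0,0,0],[0,0,0,0,0],[0,0,0,0,0],[0,0,0,0,0]]
  ]
}}

```text
clock: 5.05
position: [446.5, 290.5, 28.8]
orientation: [[-0.442, 0.897, -0.0], [0.897, 0.442, -0.0], [-0.0, -0.0, -1.0]]
contact_force: [-1.0, -0.9, 2.9]
finger_gap: 0.237
finger_force: 30.0
```

Emit:
{"api": "move_arm", "payload": {
  "steps": [
    [[0,0,0,-1,0],[0,0,0,-2.5,0],[0,0,0,-4,0],[0,0,0,-4,0],[0,0,0,-4,0],[0,0,0,-4,0],[0,0,0,-2,6.9],[0,0,0,0,6.9],[0,0,0,0,6.9],[0,0,0,0,6.9],[0,0,0,0,6.9]]
  ]
}}

```text
clock: 6.15
position: [446.2, 290.4, 243.7]
orientation: [[0.148, 0.989, -0.0], [0.989, -0.148, -0.0], [-0.0, -0.0, -1.0]]
contact_force: [-0.2, -0.1, -2.3]
finger_gap: 0.235
finger_force: 30.0
```

Emit:
{"api": "move_arm", "payload": {
  "steps": [
    [[0,-2,0.6,0,0],[0,-3.9,1.25,0,0],[0,-4.2,1.4,0,0],[0,-4.2,1.4,0,0],[0,-4.2,1.4,0,0],[0,-4.2,1.4,0,0],[0,-4.2,1.3,0,0],[0,-4.2,1.3,0,0],[0,-3.8,1.25,0,0],[0,-2.6,0.8,0,0],[0,-1.3,0.4,0,0],[0,0,0,0,0]]
  ]
}}

```text
clock: 7.35
position: [514.4, -112.4, 243.5]
orientation: [[0.146, 0.989, -0.0], [0.989, -0.146, 0.0], [0.0, -0.0, -1.0]]
contact_force: [0.3, 0.9, -2.5]
finger_gap: 0.237
finger_force: 30.0
```

```bash
python3 - <<'E'
from h import *
c,i=snap("wrist","w2");print(c['pose'].round(3));delta((532,17,240),-8.2)
E
```

```text
[[ 9.89000e-01 -1.40000e-01 -3.70000e-02  5.24785e+02]
 [-1.45000e-01 -9.59000e-01 -2.43000e-01 -4.47030e+01]
 [-1.00000e-03  2.46000e-01 -9.69000e-01  4.12548e+02]
 [ 0.00000e+00  0.00000e+00  0.00000e+00  1.00000e+00]]
pos [ 514.4 -111.   243.5] yang -8.29 F [ 0.3 -0.  -2.9] gap 0.241 ff 30.0 t 7.4
shift cm [12.92 -0.1   0.36] turn -0.09
```

View pics/w2.png

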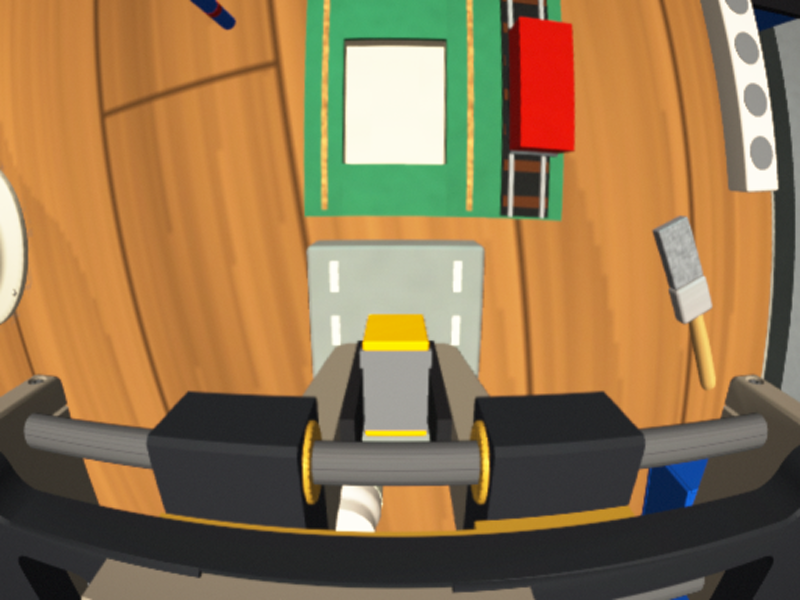

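The wrist view shows the recess rim at px (343,38)–(447,164). The held block's front edge runs (308,243) to (483,243), and the wagon sits at (545,90).

```bash
python3 - <<'E'
from h import *
d=np.load("pics/w2.npz");c={k:d[k] for k in d};i=d['img'];hsv=cv2.cvtColor(i,cv2.COLOR_BGR2HSV)
g=cv2.inRange(hsv,(50,60,30),(90,255,255))
# recess hole: non-green component in the window
w=np.zeros_like(g);w[:115,214:292]=255
m=cv2.bitwise_and(cv2.bitwise_not(g),w);n,l,s,ce=cv2.connectedComponentsWithStats(m)
k=l[65,252];print("hole",s[k])
cn=max(cv2.findContours((l==k).astype('u1'),0,1)[0],key=cv2.contourArea)[:,0]
x=np.array([hit(c,u,v,80,True) for u,v in cn]);r=cv2.minAreaRect(x.astype('f4'));print("recess",r)
# held block front edge
b=cv2.inRange(hsv,(30,0,110),(110,45,215));
n,l,s,ce=cv2.connectedComponentsWithStats(b);k=l[195,250] ;print("blk",s[k])
pts=[(np.median([u]),np.where(l[:200,u]==k)[0].min()) for u in range(205,303,4)]
Z=243.5-28.8+22
e=np.array([hit(c,u,v,Z,True) for u,v in pts]);
f=np.polyfit(e[:,0],e[:,1],1);print("front edge ang",np.degrees(np.arctan(f[0])))
for v in(165,175,185,195,205):
    a=np.where(l[v]==k)[0];p,q=hit(c,a.min()-.5,v,Z,True),hit(c,a.max()+.5,v,Z,True);print(v,p.round(1),q.round(1),np.hypot(*(q-p)).round(1))
ux=np.array([np.cos(np.radians(-8.3)),np.sin(np.radians(-8.3))]);uy=np.array([-ux[1],ux[0]])
o=ctrl.get_obs();t=np.array([514.4,-112.0])
print("front edge along tool x",np.median((e-t)@uy))
for v in(175,185,195):
    a=np.where(l[v]==k)[0];p,q=hit(c,a.min()-.5,v,Z,True),hit(c,a.max()+.5,v,Z,True);print("lateral centre",((p+q)/2-t)@ux)
E
```

```text
hole [ 220   25   66   80 5203]
recess ((532.8065185546875, 17.145381927490234), (92.13613891601562, 72.48979187011719), 81.28759765625)
blk [ 197  155  112   84 6016]
front edge ang -8.526663304494063
165 [487.4 -67. ] [553.8 -76.7] 67.1
175 [486.3 -73.1] [553.2 -82.9] 67.6
185 [485.1 -79.2] [551.9 -89. ] 67.5
195 [484.6 -85.5] [551.3 -95.3] 67.4
205 [483.9 -92. ] [ 550.  -101.7] 66.8
front edge along tool x 45.911388376146824
lateral centre 0.37271686509226803
lateral centre 0.05399381932831024
lateral centre 0.3628074680165998
```

Emit:
{"api": "move_arm", "payload": {
  "steps": [
    [[0,1.5,0,0,0.3],[0,3,0,0,0],[0,3.5,0,0,0],[0,3,0,0,0],[0,1.5,0,0,0],[0,0.45,-0.03,2,0],[0,0,0,3,0],[0,0,0,3,0],[0,0,0,2.5,0],[0,0,0,1,0],[0,0,0,0,0],[0,0,0,0,0]]
  ]
}}

```text
clock: 8.6
position: [534.2, 16.7, 129.9]
orientation: [[0.148, 0.989, 0.002], [0.989, -0.148, -0.0], [-0.0, 0.002, -1.0]]
contact_force: [0.4, -0.5, -1.5]
finger_gap: 0.238
finger_force: 30.0
```

```bash
python3 - <<'E'
from h import *
for _ in range(3):
    delta((532.5,16.65,95),-8.6);c,i=snap("wrist","w3",(130,90,386,282),3.1)
E
```

```text
pos [534.2  16.7 129.9] yang -8.53 F [ 0.4 -0.5 -1.5] gap 0.238 ff 30.0 t 8.6
shift cm [-0.03 -0.18  3.49] turn 0.07
pos [534.6  16.6 130.4] yang -8.54 F [ 0.3  0.3 -2.2] gap 0.235 ff 30.0 t 8.65
shift cm [-0.02 -0.22  3.54] turn 0.06
pos [534.7  16.5 130.5] yang -8.54 F [ 0.3  0.4 -0.8] gap 0.241 ff 30.0 t 8.7
shift cm [-0.02 -0.23  3.55] turn 0.06
```

View pics/w3.png

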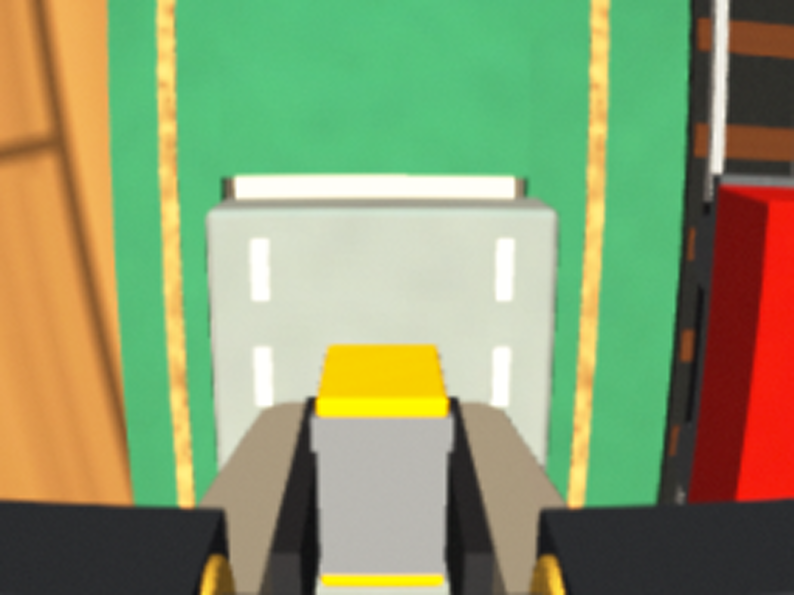

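The crop shows the far recess rim at v=175, u 222–526. The block's front top edge is at about v=211, u 208–556.

```bash
python3 - <<'E'
from h import *
d=np.load("pics/w3.npz");c={k:d[k] for k in d}
P=lambda u,v,z:hit(c,130+u/3.1-.34,90+v/3.1-.34,z,True)
a=np.radians(-8.6);ux=np.array([np.cos(a),np.sin(a)]);uy=np.array([-ux[1],ux[0]])
r=np.array([P(222,175,80),P(526,175,80)]);b=np.array([P(208,212,123.5),P(556,212,123.5)]);bb=np.array([P(210,203,101.5),P(556,203,101.5)])
for n,e in(("rim",r),("blk top",b),("blk bottom?",bb)):
    print(n,e.round(1),"len",np.hypot(*(e[1]-e[0])),"x,y",e.mean(0)@ux,e.mean(0)@uy,"ang",np.degrees(np.arctan2(*(e[1]-e[0])[::-1])))
print("needed along module x",(r-b).mean(0)@ux,"along y (want front 2 short)",(r-b).mean(0)@uy-2)
print(np.array((532.5,16.65))@uy+47,np.array((532.5,16.65))@ux)
E
```

```text
rim [[504.2  70. ]
 [576.4  59.1]] len 73.0719916740423 x,y 524.5584481518085 144.6468263350082 ang -8.588429490844314
blk top [[508.2  66.2]
 [575.1  56.1]] len 67.69096162034802 x,y 526.4146576666632 141.48040393604336 ang -8.541592645060671
blk bottom? [[504.4  65.8]
 [579.2  54.6]] len 75.57791388878631 x,y 526.6949142541341 140.55079182452255 ang -8.534871016238169
needed along module x -1.8562095148545037 along y (want front 2 short) 1.1664223989648326
143.09036412820797 524.0230094391928
```

Emit:
{"api": "move_arm", "payload": {
  "steps": [
    [[0,0.15,-0.19,0.5,0],[0,0,0,1,0],[0,0,0,0.5,0],[0,0,0,0.4,0],[0,0,0,0.2,0],[0,0,0,0.2,0],[0,0,0,0.2,0]]
  ]
}}

```text
clock: 9.45
position: [531.8, 18.4, 98.5]
orientation: [[0.149, 0.989, 0.0], [0.989, -0.149, -0.0], [-0.0, 0.0, -1.0]]
contact_force: [-0.1, 0.0, -2.3]
finger_gap: 0.237
finger_force: 30.0
```

Emit:
{"api": "move_arm", "payload": {
  "steps": [
    [[0,0,0,0.3,0],[0,0,0,0.3,0],[0,0,0,0.3,0],[0,0,0,0.2,0],[0,0,0,0.15,0],[0,0,0,0,0]]
  ]
}}

```text
clock: 10.05
position: [531.9, 18.5, 86.8]
orientation: [[0.148, 0.989, -0.0], [0.989, -0.148, -0.0], [-0.0, 0.0, -1.0]]
contact_force: [-2.3, -0.8, 5.4]
finger_gap: 0.236
finger_force: 30.0
```

Emit:
{"api": "move_arm", "payload": {
  "steps": [
    [[0,0,0,0.1,0],[0,0,0,0.05,0],[0,0,0,0,0],[0,0,0,0,0]]
  ]
}}

```text
clock: 10.45
position: [531.9, 18.4, 86.8]
orientation: [[0.148, 0.989, -0.0], [0.989, -0.148, -0.0], [-0.0, -0.0, -1.0]]
contact_force: [-7.7, 1.1, 14.5]
finger_gap: 0.241
finger_force: 30.0
```

Emit:
{"api": "move_arm", "payload": {
  "steps": [
    [[0.6,0,0,0,0],[0.6,0,0,0,0],[0.6,0,0,0,0],[0.6,0,0,0,0],[0.6,0,0,-1,0],[0.6,0,0,-3,0],[0.6,0,0,-4,0],[0.6,0,0,-4,0],[0.6,0,0,-3,0],[0.6,0,0,-1.5,0],[0.6,0,0,0,0]]
  ]
}}

```text
clock: 11.55
position: [533.1, 18.2, 252.1]
orientation: [[0.149, 0.989, 0.005], [0.989, -0.149, -0.001], [-0.0, 0.005, -1.0]]
contact_force: [0.4, 0.3, 0.1]
finger_gap: 0.6
finger_force: 0.0
```

```bash
python3 - <<'E'
from h import *
c,i=snap("wrist","w4",(130,0,386,192),3.1);delta((550,136,250),81.4)
E
```

```text
pos [532.   18.4 249.8] yang -8.55 F [ 0.8 -0.5 -0.7] gap 0.6 ff 0.0 t 11.6
shift cm [11.9   0.04 -0.02] turn -89.95
```

View pics/w4.png

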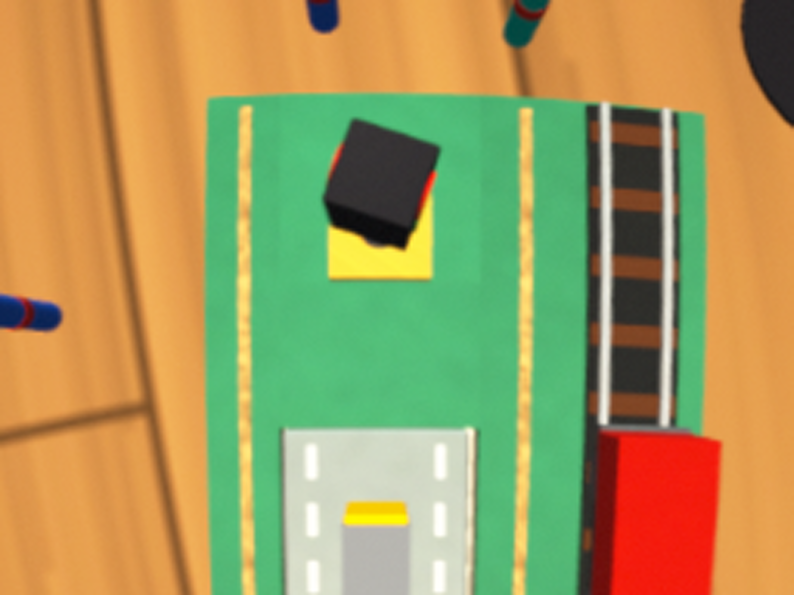

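The block sits flush in the recess. The mast head's top corners are at (354,118), (440,149), (411,222) and (326,193), with red lenses on the left and right (x) faces. The socket's front edge runs (329,279) to (433,279).

```bash
python3 - <<'E'
from h import *
d=np.load("pics/w4.npz");c={k:d[k] for k in d}
P=lambda u,v,z:hit(c,130+u/3.1-.34,v/3.1-.34,z,True)
q=np.array([P(*p,188) for p in((354,118),(440,149),(411,222),(326,193))]);print(q.round(1),q.mean(0))
for a,b in((0,1),(3,2),(0,3),(1,2)):e=q[b]-q[a];print(np.degrees(np.arctan2(e[1],e[0])),np.hypot(*e))
a=np.radians(-8.6);uy=np.array([-np.sin(a),np.cos(a)])
s=np.array([P(329,279,92),P(433,279,92)]);print("socket",s.mean(0)+18*uy,np.hypot(*(s[1]-s[0])))
rc=np.array((532.,18.4));print("recess-based",rc+120*uy)
E
```

```text
[[546.4 151.2]
 [566.5 139.8]
 [556.4 121.8]
 [536.5 132.5]] [551.44997086 136.32581982]
-29.44675287900785 23.080050519852982
-28.348784323371202 22.546795322373214
-117.74918998064794 21.12804280542974
-119.20164694034199 20.686917896742326
socket [551.18661478 135.45454844] 36.61677961846196
recess-based [549.94424121 137.05076573]
```

Emit:
{"api": "move_arm", "payload": {
  "steps": [
    [[0.6,0,0,0,-7.76],[0.6,0,0,0,-7.76],[0.6,0,0,0,-7.76],[0.6,0,0,0,-7.76],[0.6,0,0,0,-7.76],[0.6,0,0,0,-7.76],[0.6,0,0,0,-7.76],[0.6,0,0,0,-7.76],[0.6,0,0,0,-7.77],[0.6,0,0,0,0]]
  ]
}}

```text
clock: 12.6
position: [530.5, 18.7, 246.9]
orientation: [[-0.877, 0.48, -0.005], [0.48, 0.877, 0.001], [0.004, -0.001, -1.0]]
contact_force: [-0.3, 0.1, 0.5]
finger_gap: 0.602
finger_force: 0.0
```

Emit:
{"api": "move_arm", "payload": {
  "steps": [
    [[0.6,0.7,2,0,0],[0.6,1.2,3.5,0,0],[0.6,1.2,3.5,0,0],[0.6,0.9,2.25,0,0],[0.6,0,0,0,0],[0.6,0,0,0,0]]
  ]
}}

```text
clock: 13.2
position: [550.0, 136.3, 248.2]
orientation: [[-0.877, 0.481, -0.002], [0.481, 0.877, -0.001], [0.002, -0.002, -1.0]]
contact_force: [0.5, -0.1, -0.0]
finger_gap: 0.598
finger_force: 0.0
```

```bash
python3 - <<'E'
from h import *
for _ in range(3):
    c,i=snap("wrist","w5",(130,192,386,384),3.1);delta((550.7,136.4,147),61.3)
E
```

```text
pos [550.2 135.7 248.5] yang 61.2 F [-0.2 -0.7  0.1] gap 0.602 ff 0.0 t 13.25
shift cm [-0.03  0.11 10.15] turn -0.1
pos [550.3 135.3 248.8] yang 61.17 F [-0.3 -0.2  0. ] gap 0.598 ff 0.0 t 13.3
shift cm [1.000e-02 1.200e-01 1.018e+01] turn -0.13
pos [550.5 135.2 249.1] yang 61.17 F [-0.5 -0.1  0.4] gap 0.6 ff 0.0 t 13.35
shift cm [ 0.03  0.12 10.21] turn -0.13
```

View pics/w5.png

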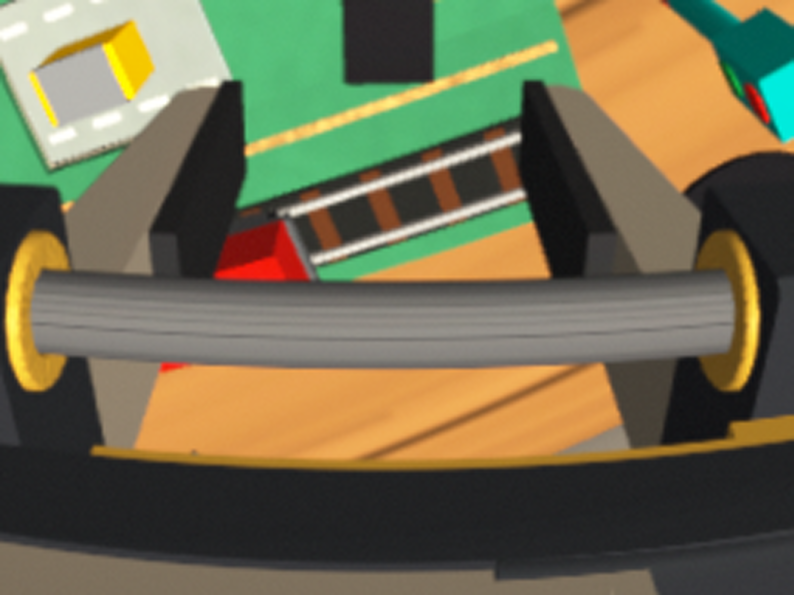

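The crop shows the mast head at u 343–434 with its near edge at v=82, and the fingers at u 243 and 522. It is well aligned.

```bash
python3 - <<'E'
from h import *
d=np.load("pics/w5.npz");c={k:d[k] for k in d}
P=lambda u,v,z:hit(c,130+u/3.1-.34,192+v/3.1-.34,z,True)
o=ctrl.get_obs();t=o['position'];R=o['orientation']
for n,p,z in(("head",((343,82),(434,82)),188),("tips",((243,82),(522,82)),t[2])):
    q=np.array([P(*x,z) for x in p]);m=q.mean(0);print(n,q.round(1),np.hypot(*(q[1]-q[0])),"rel tool x,y",R[:2,:2].T@(m-t[:2]))
E
```

```text
head [[555.  120.5]
 [566.6 141.6]] 24.01673906183583 rel tool x,y [-11.09104464   1.29360641]
tips [[528.5 115.9]
 [554.7 163.6]] 54.447425476940765 rel tool x,y [ 9.9915939  -0.31761787]
```

Emit:
{"api": "move_arm", "payload": {
  "steps": [
    [[0.6,0.05,0.14,1,0],[0.6,0,0,2.5,0],[0.6,0,0,3,0],[0.6,0,0,2.2,0],[0.6,0,0,1,0],[0.6,0,0,0.5,0],[0.6,0,0,0,0],[0.6,0,0,0,0]]
  ]
}}

```text
clock: 14.15
position: [551.8, 137.7, 148.9]
orientation: [[-0.877, 0.48, 0.002], [0.48, 0.877, 0.0], [-0.002, 0.001, -1.0]]
contact_force: [0.8, 0.2, -0.1]
finger_gap: 0.596
finger_force: 0.0
```

Emit:
{"api": "move_arm", "payload": {
  "steps": [
    [[0.26,0,0,0,0],[0.26,0,0,0,0],[0.26,0,0,0,0],[0.1,0,0,0,0],[0.1,0,0,0,0],[0,0,0,0,0],[0,0,0,0,0],[0,0,0,0,0]]
  ]
}}

```text
clock: 14.95
position: [551.0, 137.7, 147.8]
orientation: [[-0.877, 0.48, 0.0], [0.48, 0.877, -0.0], [-0.0, -0.0, -1.0]]
contact_force: [-1.9, -1.3, 2.6]
finger_gap: 0.258
finger_force: 30.0
```

Emit:
{"api": "move_arm", "payload": {
  "steps": [
    [[0,0,0,0,0],[0,0,0,-0.1,0],[0,0,0,-0.2,0],[0,0,0,-0.3,0],[0,0,0,-0.3,0],[0,0,0,-0.3,0],[0,0,0,-0.3,0],[0,0,0,0,0]]
  ]
}}

```text
clock: 15.75
position: [551.0, 137.8, 163.2]
orientation: [[-0.877, 0.48, 0.0], [0.48, 0.877, -0.0], [-0.0, -0.0, -1.0]]
contact_force: [-0.9, -0.9, -1.1]
finger_gap: 0.258
finger_force: 30.0
```

Emit:
{"api": "move_arm", "payload": {
  "steps": [
    [[0,0,0,-0.3,0],[0,0,0,-0.3,0],[0,0,0,-0.3,0],[0,0,0,-0.3,0],[0,0,0,-0.3,0],[0,0,0,-0.3,0],[0,0,0,-0.3,0],[0,0,0,-0.3,0],[0,0,0,-0.3,0],[0,0,0,-0.2,0],[0,0,0,-0.1,0],[0,0,0,0,0]]
  ]
}}

```text
clock: 16.95
position: [551.0, 137.8, 192.8]
orientation: [[-0.877, 0.48, 0.0], [0.48, 0.877, -0.0], [-0.0, 0.0, -1.0]]
contact_force: [0.5, -0.6, -1.1]
finger_gap: 0.262
finger_force: 30.0
```

```bash
python3 - <<'E'
from h import *
for n,s in(("s6",None),("s7",None)):
    c,i=snap("scene",n);delta((551,137.7,192.8),61.3)
c=ctrl.get_calibration("scene");u,v=proj(c,(551,137,105));print(u,v,[proj(c,(551,137,z)).round(1) for z in(92,97,107,142)])
x,y=int(u)-32,int(v)-28
cv2.imwrite("pics/s8.png",cv2.resize(i[y-20:y+36,x:x+64],None,fx=10,fy=10,interpolation=cv2.INTER_CUBIC));print(x,y-20)
E
```

```text
pos [551.  137.8 192.8] yang 61.3 F [-0.5 -1.3 -1.2] gap 0.256 ff 30.0 t 17.0
shift cm [-0.   -0.01 -0.  ] turn 0.0
pos [551.  137.8 192.7] yang 61.3 F [-0.3 -0.8 -2. ] gap 0.261 ff 30.0 t 17.05
shift cm [-0.   -0.01 -0.01] turn 0.0
298.00141928542587 194.52781222412418 [array([297.7, 198.1]), array([297.8, 196.7]), array([298.1, 194. ]), array([299., 184.])]
266 146
```

View pics/s8.png

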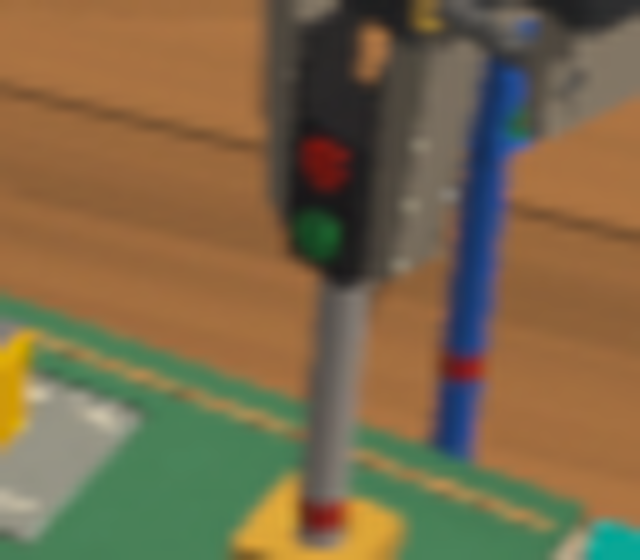

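The close-up shows the red ring at (322,517), just clear of the brass rim. The road block is seated.

```bash
python3 -c "
from plant import ctrl
print(ctrl.hand_in())"
```

```text
the job is handed in; nothing more can be done
None
```

I seated the road block flush in the recess and let it go, then raised the mast 45 mm so its red ring stands clear of the brass rim; the arm is holding it still there, and the job was handed in at about 17 s.

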